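Index the vial carriage to the green reading head

ROBOT

A 6-joint arm with a two-finger parallel gripper is mounted at the origin on a cart in front of the work surface, level with it; the furniture and walls round the work are solid. World frame = base frame: x ahead of the robot, y to its left, z up, the work surface at z = 0. Lengths are in m, angles in rad, forces in N, time in s.
With the tool pointing down it reaches from about 0.325 to 0.775 m from the base axis. Payload 5.5 kg.
Tool frame: the origin (TCP) lies midway between the tips of the shut fingers; the grasp point (between the pads) lies 19 mm behind it (env.grip_depth is the distance from the TCP to the grasp point, in m); z points along the fingers, y is the line along which they close (so a half turn about z gives the same grasp; the last joint's range is limited). The gripper opens to 85 mm and grips with 20 to 120 N. Pads are 22 mm wide; open, the fingers measure 114 mm over their backs; the gripper's body (76 mm by 85 mm) begins 54 mm behind the grasp point. The pads swing forward as they close: fully open they stand 13 mm farther back than shut.
Start: joints at [-1.185, 0.091, 1.231, -0, 1.82, -0.057], TCP at [0.257, -0.542, 0.231] pointing down, gripper open.
Joint ranges: [-2.87, 2.87], [-0.86, 2.18], [0.17, 2.46], [-1.51, 4.65], [0.06, 2.69], [-2.65, 2.65]. Speed limits (rad/s): [2.57, 2.57, 3.01, 3.14, 3.14, 3.14].

INTERFACE

Orientations are given as a unit quaternion [w, x, y, z].
In Python, from bench import env, viewer gives the robot as it stands.
- The arm moves only by the tool play_rows, never from a script. Its argument "series" is a list of rows, each a list of 5 numbers: the shift along the tool's x, y, z in mm, then the turn about the tool's z in rad, then the closure, from 0 (fully open) to 1 (shut). In form: [[tx, ty, tz, spin, gripper], ...]. A call has 1 to 5 rows; each row shifts and turns the commanded pose from where the row before left it, along the tool's axes as they then stand; what a row does not reach is not made up. A row lasts 1/8 s, in which the tool goes at most 62.5 mm and 10.7 degrees, less where a joint would pass 70% of its speed; a pose out of reach is approached as far as the arm can. A call is refused whole if a number of a shift passes 62.5 or a number of a turn 0.188, either way. A call with a gripper value outside its range is refused whole. The fingers move at their own pace and stop on an object; "squeeze" is the grip in N (left out, the last holds). Time passes only in rows, so rows that do not move let the fingers close. It gives the time, the measured TCP pose, the force, the opening and the grip force at its end, in the units of the state.
- env.observe(): the state, without advancing time (a new reading comes with each control period).
- viewer.read_camera(name): name is "scene" or "top" or "wrist"; returns a dict with "image" (420x560x3 uint8, red, green, blue), "range_z" (420x560 float32, m along the optical axis (not along the pixel's ray), 0 where there is no reading), "intrinsics" (3x3 intrinsics, pixels), "camera_from_world" (4x4, takes a point from world to camera coordinates). Camera axes: x right, y down, z forward; pixel columns grow to the right and rows downward; lengths in m; the calibration is good to about 2 mm. The wrist camera is an equidistant fisheye: a pixel r from the principal point sees the ray r / f radians off the axis. A picture is of the moment at which its call begins.
- env.hand_in(): hands the job in; it is judged then, once.
The state is a dict: "time_s": time; "q": joint angles; "joint_velocities": joint speeds; "joint_efforts": joint torques, N m; "tcp_pos": TCP position; "tool_rot": TCP orientation; "wrist_force": force on the tool from outside, world axes, zero at the start; "ft_torque": the same for the moment, N m; "finger_gap": finger opening in m; "grip_force": force on a finger pad.
Only numpy, scipy, OpenCV 4.12 (cv2) and the standard library are available. Lean on these libraries where they do the work, as an engineer would, in place of code of your own. Each camera call takes 0.05 s, during which the arm holds its last target. There are 200 camera calls.

TASK

Bring the blue-capped sample vial in front of the reading head with the green cap: pull up the black spring-loaded index knob on the carriage, slide the carriage across, and let the plunger drop fully home into the index hole of that head so that the carriage is locked there. Go gently, feeling for the hole and never forcing the carriage sideways against the plunger while it is in a hole; keep the vial standing in its nest and leave the loose glassware around the slide alone.

Things in the scene. Friction and masses are not known exactly. Their poses are not given: they have to be found in the camera images.
- slide_base: fixed grey bench plate, 130 x 196 x 12 mm, on the worktop. Origin: underside, mid guide rail. y runs along the rail from the home stop (y = -50 mm) to the two stations (nominally y = 0 and y = +50 mm); x points from the knob side to the heads; z up. Knob's line x = -35 mm, vial's x = +20 mm, heads' x = +58 mm.
- index_rail: two fixed feet carrying a brass index strip (20 mm wide, top 26 mm above the worktop); frame as slide_base. Home slot 34 mm long at y = -50 mm, one 10 mm round hole per station. Each hole lies up to 8 mm to either side of its head's centre line along y, which this pose does not show: feel for it. The strip does not move.
- carriage: aluminium carriage, 92 x 50 mm, top 43 mm above the worktop; slides only along y of slide_base, from 3 mm behind home (y = -50 mm) to +63 mm. Origin on the rail line, height and axes as slide_base. Pushing it takes about 2 N, 3 to 5 N while the pin rubs on the strip; in a round hole it is locked with 1 mm play, a hard stop: over 30 N between pin and strip is forcing.
- index_knob (a point): centre of the top face of the black knurled index knob (orange dot), an upright cylinder 24 mm in diameter, 26 mm high, right above the pin; top 84 mm, underside 58 mm above the worktop when the plunger is home. Below it a 19 mm sleeve up to 55 mm on the carriage. It rises with the plunger and travels with the carriage.
- plunger (a joint): lift of the plunger, m: 0 = fully home (8 mm pin, 9 mm deep in the strip); 0.009 = pin tip on the strip's top, where it rests when let down between holes; 0.014 = upper stop. A spring pushes it down with 6 N at 0, 10 N at the top; pinch the knob and lift. Over a hole it drops at once.
- green_head: fixed reading head with green cap and lens ring, 24 x 34 x 75 mm, on the bench plate behind the rail at one of the two stations (which one varies); origin at the centre of its underside, 12 mm above the worktop; axes as slide_base. The vial belongs in front of it (same y).
- white_head: the same reading head with a white cap and lens ring, at the other station; not wanted.
- carboy: large fixed blue carboy, about 200 mm in diameter and 350 mm high, behind the slide and to its right (-y); origin at the centre of its underside. Pass in front of it (robot side) with arm and gripper.
- sample_vial: blue-capped vial, 24 mm in diameter, 52 mm high, loose but upright in the white cup-shaped nest on the carriage (inner diameter 27 mm, 15 mm deep); origin at the centre of its underside, 46 mm above the carriage's origin when seated.
- small_beaker: loose empty beaker, 46 x 46 x 50 mm, beyond the +y end of the slide; origin at the centre of its underside; to be left alone.
- dropper: loose white dropper bottle, 27 mm in diameter, 53 mm high, beyond the -y end of the slide; origin at the centre of its underside; to be left alone.
- black_cap_vial: loose vial with a black cap, 24 mm in diameter, 52 mm high, behind the slide near its +y end; origin at the centre of its underside; to be left alone.
Mind the look-alikes: they are no part of the job. Of the things that look like the sample_vial, the smallest one is meant.

How it is judged:
On the way, in this order (a step that is already met when the one before it is completed fails the run):
1. the plunger is pulled clear of the strip with the carriage still at home (value of joint plunger above 0.0095 m and y of carriage in the frame of slide_base below -0.025 m), for 0.05 s.
2. the carriage stands at the green head with the plunger fully home in its hole (y of carriage in the frame of green_head between -0.011 and 0.011 m and value of joint plunger below 0.002 m), for 0.2 s.
At the end, for the whole second after the job is handed in: The carriage stands at the green head (within 11 mm of its centre line along the rail) with the plunger fully home in the hole (within 2 mm), at rest; the sample vial stands upright (within 0.15 rad) in its nest on the carriage (all of step 2 and angle between sample_vial's own z axis and vertical below 0.15 rad and z of sample_vial in the frame of carriage between 0.04 and 0.05 m and linear speed of carriage below 0.01 m/s and linear speed of sample_vial below 0.02 m/s); the robot touches nothing.
It fails at once if more than 30 N between the plunger's pin and the index strip (carriage forced sideways or plunger rammed down) (contact force between carriage and index_rail above 30 N).
It fails at once if the sample vial is tipped or leaves its nest (angle between sample_vial's own z axis and vertical above 0.35 rad or z of sample_vial in the frame of carriage above 0.058 m).
It fails at once if a loose bystander is moved more than 20 mm (distance of any of small_beaker, dropper, black_cap_vial from where it was at the start of the episode above 0.02 m).
It also fails if it takes over 46 s, if anything falls off the work surface, if the arm or the gripper's body presses on something with over 40 N, if the wrist force passes 120 N, or if a joint passes its speed limit or range.

## Working session

There is one attempt and no reset: what is moved stays moved. The work goes in short steps, Python scripts to look and compute and a tool call to move; the robot and the scene stay as the last step left them, time stands still between calls to the robot, and variables do not carry over. Pictures are saved under pics/ and viewed, at most 10 in all, crops included, and the job is handed in when it is done.

Besides the shell and the picture viewer there is one more tool, called after "Call:" by a JSON object that holds its "api" and its "payload". play_rows: Moves the arm, as the interface text tells. Its arguments: {"type":"object","properties":{"series":{"type":"array","items":{"type":"array","items":{"type":"number"}}},"squeeze":{"type":"number"}},"required":["series"]}

```bash
mkdir -p pics
cat > h.py <<'E'
import numpy as np, cv2
from bench import env, viewer
def cam(n):
    c=viewer.read_camera(n); np.savez(f'/tmp/{n}.npz',**c); return c
def save(c,f): cv2.imwrite('pics/'+f,c['image'][:,:,::-1])
def pt(c,u,v,fish=False):
    K=np.array(c['intrinsics']);T=np.linalg.inv(c['camera_from_world']);z=float(np.median(c['range_z'][v-1:v+2,u-1:u+2]))
    a=np.array([(u-K[0,2])/K[0,0],(v-K[1,2])/K[1,1],1.])
    if fish:
        r=np.hypot(a[0],a[1]); a=np.array([a[0]/r*np.tan(r),a[1]/r*np.tan(r),1.]) if r>1e-6 else a
    return (T@np.r_[a*z,1])[:3]
E
python3 - <<'E'
from h import *
a=cam('scene');b=cam('top');save(a,'s.png');save(b,'t.png')
s=env.observe();print(s['tcp_pos'],s['tool_rot'],s['time_s'])
E
```

```text
[ 0.25698837 -0.54190339  0.23023513] [-8.72896081e-04  9.75589143e-01  2.19601999e-01 -1.53397326e-04] 0.1
```

View pics/s.png

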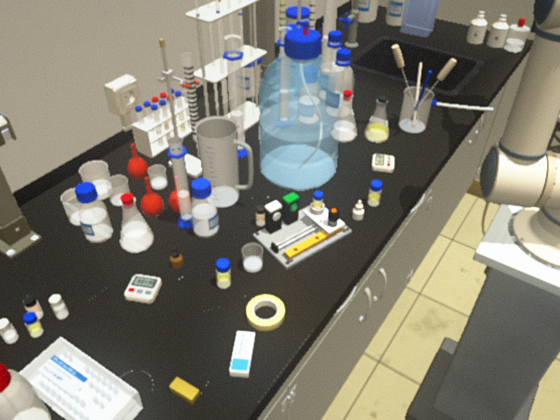

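View pics/t.png

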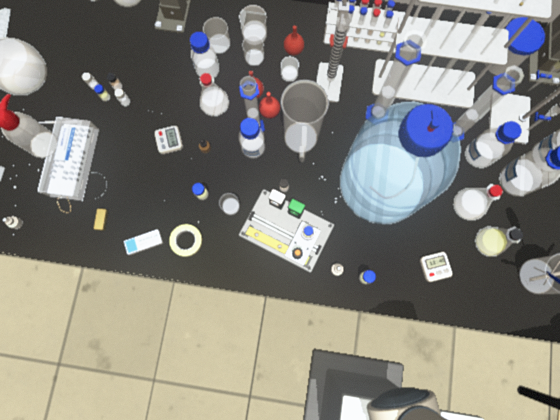

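Run:
```python
from h import *
b=dict(np.load('/tmp/top.npz'))
cr=b['image'][165:295,180:390,::-1]
cv2.imwrite('pics/tc.png',cv2.resize(cr,(800,495),interpolation=cv2.INTER_CUBIC))
for n,u,v in [('vial',308,230),('knob',297,253),('green',297,208),('white',277,197),('v2',200,190),('v3',368,277),('corner L',240,236),('corner bottom',321,271),('corner R',334,222),('cornertop',268,190),('desk',230,260)]:
    print(n,pt(b,u,v).round(4))
```

```text
vial [0.4947 0.2966 0.1001]
knob [0.4421 0.313  0.0849]
green [0.5428 0.328  0.0881]
white [0.5614 0.3769 0.087 ]
v2 [0.5549 0.5584 0.0675]
v3 [0.4152 0.1478 0.0686]
corner L [0.47   0.4541 0.0083]
corner bottom [0.4173 0.2486 0.0031]
corner R [0.5404 0.2331 0.0013]
cornertop [0.5952 0.4058 0.0022]
desk [4.099e-01 4.687e-01 2.000e-04]
```

View pics/tc.png

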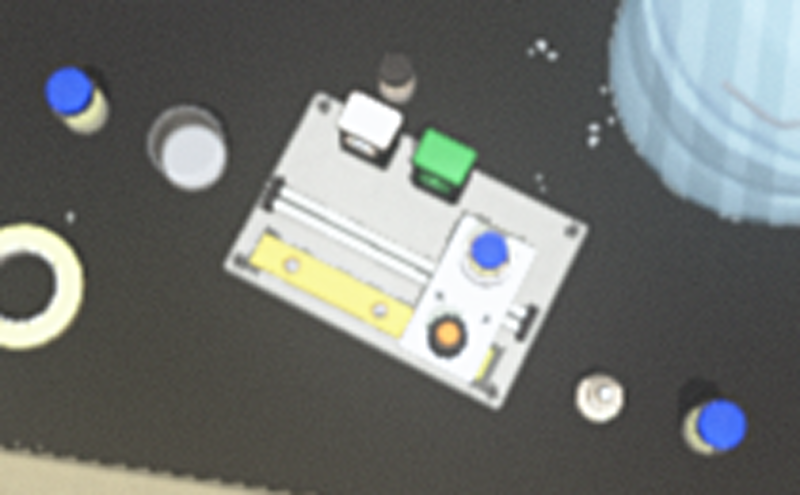

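The crop shows three blue-capped vials: the one in the nest (top px 308,230), one at (200,190) and one at (368,277). The vial meant is at (308,230). It is seated on the carriage and its cap top is at 100 mm, against 46+52 = 98 mm expected. The green head is at (297,208), the middle station. The strip's holes show at about (257,234) and (280,246), and the knob's orange dot at (297,253).

```bash
cat >> h.py <<'E'
def cloud(c,u0,u1,v0,v1):
    K=np.array(c['intrinsics']);T=np.linalg.inv(c['camera_from_world'])
    v,u=np.mgrid[v0:v1,u0:u1];z=c['range_z'][v0:v1,u0:u1]
    p=np.stack([(u-K[0,2])/K[0,0]*z,(v-K[1,2])/K[1,1]*z,z,np.ones_like(z)],-1)@T.T
    return p[...,:3],c['image'][v0:v1,u0:u1].astype(int)
def ray(c,u,v,h):
    K=np.array(c['intrinsics']);T=np.linalg.inv(c['camera_from_world'])
    d=T[:3,:3]@np.array([(u-K[0,2])/K[0,0],(v-K[1,2])/K[1,1],1.]);o=T[:3,3]
    return (o+d*(h-o[2])/d[2])
E
python3 - <<'E'
from h import *
b=dict(np.load('/tmp/top.npz'));s=dict(np.load('/tmp/scene.npz'))
p,im=cloud(b,232,345,180,280)
z=p[...,2];r,g,bl=im[...,0],im[...,1],im[...,2]
# plate corners from crop pixels /3.81
f=800/210
for n,u,v in [('+y knob side',226,266),('-y knob side',498,409),('-y head',588,228),('+y head',318,93)]:
    print(n,ray(b,180+u/f,165+v/f,.012).round(4))
for n,u,v in [('hole50',292,264),('hole0',380,310)]: print(n,ray(b,180+u/f,165+v/f,.026).round(4))
for n,m in [('green',(g>r+50)&(g>bl+40)&(z>.08)),('blue',(bl>r+70)&(z>.09)),('orange',(r>bl+80)&(g<r-40)&(z>.07)),('strip',(r>bl+70)&(z<.04)&(z>.02)),('white',(r>200)&(z>.08)&(abs(bl-r)<30))]:
    q=p[m];print(n,len(q),np.median(q,0).round(4),q.min(0).round(3),q.max(0).round(3))
p2,im2=cloud(s,245,360,180,270);z=p2[...,2];r,g,bl=[im2[...,i] for i in range(3)]
for n,m in [('green',(g>r+50)&(g>bl+40)&(z>.08)),('blue',(bl>r+70)&(z>.09)),('orange',(r>bl+80)&(g<r-40)&(z>.07))]:
    q=p2[m];print('S',n,len(q),np.median(q,0).round(4) if len(q) else 0)
for u in (370,400,430): print('carboy',pt(b,u,200).round(3))
E
```

```text
+y knob side [0.4721 0.4557 0.012 ]
-y knob side [0.4097 0.2729 0.012 ]
-y head [0.5315 0.2323 0.012 ]
+y head [0.5926 0.4164 0.012 ]
hole50 [0.4779 0.4135 0.026 ]
hole0 [0.4578 0.3546 0.026 ]
green 150 [0.5469 0.3305 0.0884] [0.334 0.313 0.083] [0.562 0.347 1.074]
blue 68 [0.4944 0.2961 0.0995] [0.334 0.287 0.094] [0.504 0.33  1.074]
orange 21 [0.4447 0.3126 0.0853] [0.438 0.308 0.082] [0.449 0.318 0.09 ]
strip 327 [0.4691 0.3885 0.0274] [0.431 0.285 0.021] [0.493 0.44  0.033]
white 160 [0.5615 0.3761 0.0884] [0.334 0.286 0.081] [0.577 0.396 1.074]
S green 110 [0.5459 0.3331 0.0864]
S blue 59 [0.494  0.2986 0.0972]
S orange 26 [0.4443 0.3095 0.0838]
carboy [0.566 0.18  0.17 ]
carboy [0.554 0.137 0.25 ]
carboy [0.568 0.075 0.23 ]
```

```bash
cat > plan.py <<'E'
from h import *
from scipy.spatial.transform import Rotation as R
import sys
def plan(target,psi_t,n,g):
    s=env.observe();q=np.array(s['tool_rot']);M=R.from_quat(q[[1,2,3,0]]).as_matrix()
    psi=np.arctan2(M[1,0],M[0,0]);d=(np.array(target)-s['tcp_pos'])*1000/n;sp=-(psi_t-psi)/n
    print(s['tcp_pos'],psi)
    for i in range(n):
        a=psi-sp*i;print([round(float(x),1) for x in (np.cos(a)*d[0]+np.sin(a)*d[1],np.sin(a)*d[0]-np.cos(a)*d[1],-d[2])]+[round(sp,4),g],end=',' if (i+1)%5 else '\n')
E
python3 -c "
from plan import *
plan([.4445,.311,.2],2.817,20,0)"
```

```text
[ 0.25698837 -0.54190339  0.23023513] 0.44281308600234015
[26.7, -34.5, 1.5, np.float64(-0.1187), 0],[30.6, -31.1, 1.5, np.float64(-0.1187), 0],[34.1, -27.3, 1.5, np.float64(-0.1187), 0],[37.1, -23.0, 1.5, np.float64(-0.1187), 0],[39.6, -18.5, 1.5, np.float64(-0.1187), 0]
[41.5, -13.7, 1.5, np.float64(-0.1187), 0],[42.8, -8.6, 1.5, np.float64(-0.1187), 0],[43.5, -3.5, 1.5, np.float64(-0.1187), 0],[43.6, 1.7, 1.5, np.float64(-0.1187), 0],[43.1, 6.8, 1.5, np.float64(-0.1187), 0]
[42.0, 11.9, 1.5, np.float64(-0.1187), 0],[40.3, 16.8, 1.5, np.float64(-0.1187), 0],[38.0, 21.4, 1.5, np.float64(-0.1187), 0],[35.2, 25.8, 1.5, np.float64(-0.1187), 0],[31.9, 29.8, 1.5, np.float64(-0.1187), 0]
[28.2, 33.3, 1.5, np.float64(-0.1187), 0],[24.0, 36.5, 1.5, np.float64(-0.1187), 0],[19.6, 39.0, 1.5, np.float64(-0.1187), 0],[14.8, 41.1, 1.5, np.float64(-0.1187), 0],[9.8, 42.5, 1.5, np.float64(-0.1187), 0]
```

Call:
{"api": "play_rows", "payload": {"series": [[26.7,-34.5,1.5,-0.119,0],[30.6,-31.1,1.5,-0.119,0],[34.1,-27.3,1.5,-0.119,0],[37.1,-23,1.5,-0.119,0],[39.6,-18.5,1.5,-0.119,0]]}}

```text
time_s: 0.72
tcp_pos: [0.3038, -0.3274, 0.2232]
tool_rot: [-0.0, 0.867, 0.498, 0.0]
wrist_force: [-0.5, -0.8, 1.0]
finger_gap: 0.0858
grip_force: 0.0
```

Call:
{"api": "play_rows", "payload": {"series": [[41.5,-13.7,1.5,-0.119,0],[42.8,-8.6,1.5,-0.119,0],[43.5,-3.5,1.5,-0.119,0],[43.6,1.7,1.5,-0.119,0],[43.1,6.8,1.5,-0.119,0]]}}

```text
time_s: 1.35
tcp_pos: [0.3502, -0.1143, 0.2159]
tool_rot: [-0.0, 0.684, 0.73, -0.0]
wrist_force: [0.6, -1.0, 0.5]
finger_gap: 0.0855
grip_force: 0.0
```

Call:
{"api": "play_rows", "payload": {"series": [[42,11.9,1.5,-0.119,0.3],[40.3,16.8,1.5,-0.119,0.3],[38,21.4,1.5,-0.119,0.3],[35.2,25.8,1.5,-0.119,0.3],[31.9,29.8,1.5,-0.119,0.3]]}}

```text
time_s: 1.98
tcp_pos: [0.3964, 0.0991, 0.2084]
tool_rot: [-0.0, 0.439, 0.898, -0.0]
wrist_force: [0.6, -0.4, -0.2]
finger_gap: 0.0598
grip_force: 0.0
```

Call:
{"api": "play_rows", "payload": {"series": [[28.2,33.3,1.5,-0.119,0.4],[24,36.5,1.5,-0.119,0.4],[19.6,39,1.5,-0.119,0.4],[14.8,41.1,1.5,-0.119,0.4],[9.8,42.5,1.5,-0.119,0.4]]}}

```text
time_s: 2.6
tcp_pos: [0.4422, 0.3124, 0.2007]
tool_rot: [-0.0, 0.157, 0.988, -0.0]
wrist_force: [1.3, -1.1, -0.5]
finger_gap: 0.0509
grip_force: 0.0
```

```bash
python3 -c "
from plan import *
w=cam('wrist');save(w,'w1.png');print(np.array(w['intrinsics']).round(1))
s=env.observe();print(s['finger_gap'],s['time_s'],s['q'])
plan([.4445,.311,.2],2.817,1,0.4)"
```

```text
[[325.2   0.  277.7]
 [  0.  325.2 207.9]
 [  0.    0.    1. ]]
0.050977727252266083 2.65 [ 0.55692799 -0.06404289  1.44399356  0.00287737  1.76256603 -0.70620104]
[0.44210621 0.31647622 0.19913841] 2.8344740219983064
[-3.9, -4.5, -0.9, np.float64(0.0175), 0.4],
```

View pics/w1.png

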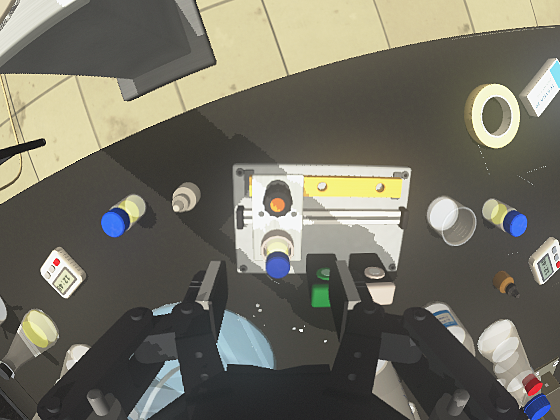

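The wrist view shows the knob's dot at (279,204), the holes at (322,187) and (380,188), the nest vial at (278,262) and the green head at (322,290). Next I compute where these are.

Run:
```python
from h import *
w=dict(np.load('/tmp/wrist.npz'));K=w['intrinsics'];T=np.linalg.inv(w['camera_from_world'])
def fr(u,v,h):
    a=np.array([(u-K[0,2])/K[0,0],(v-K[1,2])/K[1,1]]);r=np.hypot(*a)
    d=T[:3,:3]@np.r_[a/r*np.sin(r),np.cos(r)];o=T[:3,3];return o+d*(h-o[2])/d[2]
im=w['image'].astype(int)
m=(im[...,0]>im[...,2]+90)&(im[...,1]<im[...,0]-60);m[:180]=0;m[220:]=0;m[:,:262]=0;m[:,295:]=0
v,u=np.nonzero(m);print(len(u),u.mean(),v.mean())
k=fr(u.mean(),v.mean(),.084);print('knob',k, pt(w,int(u.mean()),int(v.mean()),True))
y=np.array([.319,.948]);x=np.array([.948,-.319])
for n,a,b,h in [('h0',322,187,.026),('h50',380,188,.026),('corner',409,167,.012),('c2',236,166,.012),('c3',237,272,.012)]:
    q=fr(a,b,h);print(n,q.round(4),((q-k)[:2]@y).round(4),((q-k)[:2]@x).round(4))
print(fr(409,167,.012)-fr(236,166,.012))
```

```text
127 277.90551181102364 203.85826771653544
knob [0.44286079 0.3122202  0.084     ] [0.4417182  0.31179393 0.08459681]
h0 [0.4578 0.3546 0.026 ] 0.0449 0.0006
h50 [0.4774 0.4134 0.026 ] 0.1069 0.0005
corner [0.4692 0.4549 0.012 ] 0.1436 -0.0205
c2 [0.4124 0.2762 0.012 ] -0.0439 -0.0174
c3 [0.531  0.2328 0.012 ] -0.0471 0.1089
[0.0568822  0.17867368 0.        ]
```

Call:
{"api": "play_rows", "payload": {"series": [[-2.3,-4,25,0.0175,0.45],[0,0,30,0,0.45],[0,0,25,0,0.45],[0,0,15,0,0.45],[0,0,5,0,0.45]]}}

```text
time_s: 3.28
tcp_pos: [0.4428, 0.3062, 0.1003]
tool_rot: [-0.001, 0.167, 0.986, -0.001]
wrist_force: [0.2, -0.2, 0.5]
finger_gap: 0.0469
grip_force: 0.0
```

```bash
python3 -c "
from plan import *
w=cam('wrist');save(w,'w2.png')
plan([.443,.312,.054],2.819,1,0.4)"
```

```text
[0.44296636 0.3062784  0.10044485] 2.805087103163094
[1.9, 5.4, 46.4, np.float64(-0.0139), 0.4],
```

View pics/w2.png

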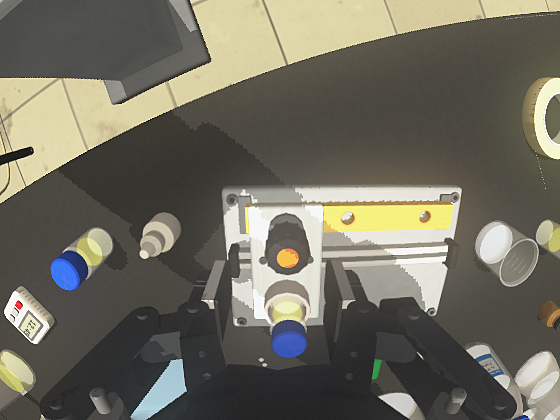

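The wrist view shows the knob's dot at (288,257), a little to the +y side of the midpoint between the fingers (about column 280). The computed correction of +5.4 mm agrees. I'm descending and gripping.

Call:
{"api": "play_rows", "payload": {"series": [[1.9,5.4,6,-0.014,0.45],[0,0,15,0,0.45],[0,0,13,0,0.45],[0,0,10,0,0.45],[0,0,2,0,0.45]], "squeeze": 25}}

```text
time_s: 3.95
tcp_pos: [0.4426, 0.3118, 0.0539]
tool_rot: [-0.001, 0.16, 0.987, -0.001]
wrist_force: [0.5, -0.6, 0.1]
finger_gap: 0.0469
grip_force: 0.0
```

Call:
{"api": "play_rows", "payload": {"series": [[0,0,0,0,0.55],[0,0,0,0,0.6],[0,0,0,0,0.65],[0,0,0,0,0.65]]}}

```text
time_s: 4.45
tcp_pos: [0.4433, 0.3123, 0.0556]
tool_rot: [0.0, 0.16, 0.987, 0.0]
wrist_force: [0.6, 0.4, 0.6]
finger_gap: 0.0299
grip_force: 0.0
```

```bash
python3 -c "
from plan import *
s=env.observe();print(s['wrist_force'],s['finger_gap'],s['grip_force'])
plan([.443,.312,.054],2.819,1,0.4)"
```

```text
[0.60217494 0.43088824 0.56918929] 0.02993733321143103 0.0
[0.44333549 0.31232572 0.0555925 ] 2.819301658283236
[0.2, -0.4, 1.6, np.float64(0.0003), 0.4],
```

Gap mapping is 0.085·(1−c). I'm closing in small steps, so any off-centre contact shows up as a lateral force.

Call:
{"api": "play_rows", "payload": {"series": [[0,0,1,0,0.68],[0,0,0,0,0.7],[0,0,0,0,0.73],[0,0,0,0,0.78],[0,0,0,0,0.78]], "squeeze": 30}}

```text
time_s: 5.08
tcp_pos: [0.4431, 0.3122, 0.0543]
tool_rot: [-0.0, 0.16, 0.987, -0.0]
wrist_force: [-0.8, -0.6, 1.1]
finger_gap: 0.0228
grip_force: 29.4
```

Call:
{"api": "play_rows", "payload": {"series": [[0,0,-3,0,0.8],[0,0,-3,0,0.8],[0,0,-3,0,0.8],[0,0,-3,0,0.8],[0,0,0,0,0.8]]}}

```text
time_s: 5.7
tcp_pos: [0.443, 0.3119, 0.0659]
tool_rot: [-0.0, 0.161, 0.987, -0.0]
wrist_force: [2.0, -0.7, -9.8]
finger_gap: 0.0229
grip_force: 29.9
```

Call:
{"api": "play_rows", "payload": {"series": [[0,1,0,0,0.8],[0,2,0,0,0.8],[0,3,0,0,0.8],[0,4,0,0,0.8],[0,4,0,0,0.8]]}}

```text
time_s: 6.32
tcp_pos: [0.4476, 0.3258, 0.0662]
tool_rot: [-0.0, 0.16, 0.987, -0.0]
wrist_force: [1.1, -2.0, -9.8]
finger_gap: 0.0229
grip_force: 29.8
```

Call:
{"api": "play_rows", "payload": {"series": [[0,4,0,0,0.8],[0,4,0,0,0.8],[0,4,0,0,0.8],[0,3,0,0,0.8],[0,0,0,0,0.8]]}}

```text
time_s: 6.95
tcp_pos: [0.4524, 0.3403, 0.0663]
tool_rot: [0.0, 0.16, 0.987, 0.0]
wrist_force: [1.5, 0.8, -10.3]
finger_gap: 0.0234
grip_force: 29.9
```

Call:
{"api": "play_rows", "payload": {"series": [[0,3,0,0,0.8],[0,3,0,0,0.8],[0,2,0,0,0.8],[0,1,0,0,0.8],[0,0,0,0,0.8]]}}

```text
time_s: 7.58
tcp_pos: [0.4552, 0.3485, 0.0663]
tool_rot: [-0.0, 0.16, 0.987, 0.0]
wrist_force: [0.6, -0.2, -9.7]
finger_gap: 0.0226
grip_force: 30.0
```

Call:
{"api": "play_rows", "payload": {"series": [[0,0,1,0,0.8],[0,0,1,0,0.8],[0,0,0.5,0,0.8],[0,0,0,0,0.8]]}}

```text
time_s: 8.07
tcp_pos: [0.4552, 0.3484, 0.0639]
tool_rot: [0.0, 0.16, 0.987, 0.0]
wrist_force: [-0.8, -0.1, -9.0]
finger_gap: 0.0229
grip_force: 30.0
```

Call:
{"api": "play_rows", "payload": {"series": [[0,0,0.5,0,0.8],[0,0,0,0,0.8]]}}

```text
time_s: 8.32
tcp_pos: [0.4552, 0.3484, 0.0634]
tool_rot: [-0.0, 0.16, 0.987, 0.0]
wrist_force: [-0.0, 0.7, -9.5]
finger_gap: 0.0229
grip_force: 30.0
```

Call:
{"api": "play_rows", "payload": {"series": [[0,0,0.5,0,0.8],[0,0,0,0,0.8]]}}

```text
time_s: 8.57
tcp_pos: [0.4552, 0.3485, 0.0633]
tool_rot: [0.0, 0.16, 0.987, 0.0]
wrist_force: [-1.5, -0.1, -6.0]
finger_gap: 0.0231
grip_force: 30.3
```

Call:
{"api": "play_rows", "payload": {"series": [[0,0,0,0,0.7],[0,0,0,0,0.7],[0,1,0,0,0.7],[0,1,0,0,0.7]]}}

```text
time_s: 9.07
tcp_pos: [0.4562, 0.3495, 0.0635]
tool_rot: [0.0, 0.161, 0.987, -0.001]
wrist_force: [-2.0, -6.1, 4.5]
finger_gap: 0.0255
grip_force: 3.1
```

Call:
{"api": "play_rows", "payload": {"series": [[0,0.8,0,0,0.7],[0,0.8,0,0,0.7],[0,0.4,0,0,0.7],[0,0,0,0,0.7]]}}

```text
time_s: 9.57
tcp_pos: [0.4567, 0.3512, 0.0633]
tool_rot: [0.0, 0.161, 0.987, -0.001]
wrist_force: [-1.7, -5.0, 3.5]
finger_gap: 0.0257
grip_force: 2.5
```

Call:
{"api": "play_rows", "payload": {"series": [[0,0.7,0,0,0.7],[0,0.7,0,0,0.7]]}}

```text
time_s: 9.82
tcp_pos: [0.4569, 0.3518, 0.0631]
tool_rot: [-0.0, 0.161, 0.987, -0.002]
wrist_force: [-2.2, -8.2, 4.5]
finger_gap: 0.0255
grip_force: 4.4
```

Call:
{"api": "play_rows", "payload": {"series": [[0,0.3,0,0,0.7],[0,0,0,0,0.7]]}}

```text
time_s: 10.07
tcp_pos: [0.457, 0.3519, 0.0629]
tool_rot: [-0.0, 0.161, 0.987, -0.002]
wrist_force: [-2.0, -8.1, 4.2]
finger_gap: 0.0255
grip_force: 4.3
```

Call:
{"api": "play_rows", "payload": {"series": [[0,0.5,0,0,0.7],[0,0,0,0,0.7]]}}

```text
time_s: 10.32
tcp_pos: [0.4573, 0.3535, 0.0624]
tool_rot: [0.0, 0.161, 0.987, -0.001]
wrist_force: [0.5, -4.1, -1.0]
finger_gap: 0.0255
grip_force: 2.0
```

Call:
{"api": "play_rows", "payload": {"series": [[0,0.5,0,0,0.7],[0,0,0,0,0.7]]}}

```text
time_s: 10.58
tcp_pos: [0.4573, 0.3552, 0.0627]
tool_rot: [-0.0, 0.16, 0.987, 0.0]
wrist_force: [-0.4, -1.0, -1.2]
finger_gap: 0.0254
grip_force: 0.6
```

```bash
python3 -c "
from h import *
s=env.observe();print(s['tcp_pos'],s['wrist_force'])
w=cam('wrist');save(w,'w3.png')
im=w['image'].astype(int)
m=(im[...,0]>im[...,2]+90)&(im[...,1]<im[...,0]-60);m[:200]=0;m[:,:220]=0;m[:,340:]=0
v,u=np.nonzero(m);print(len(u),u.mean(),v.mean(),v.min(),v.max())
print(np.median([pt(w,a,b,True) for a,b in zip(u,v)],0))
"
```

```text
[0.45725365 0.35517357 0.06271263] [-0.44316278 -0.98035205 -1.2213721 ]
466 275.77896995708153 299.7167381974249 289 310
[0.45713369 0.35411231 0.08455568]
```

View pics/w3.png

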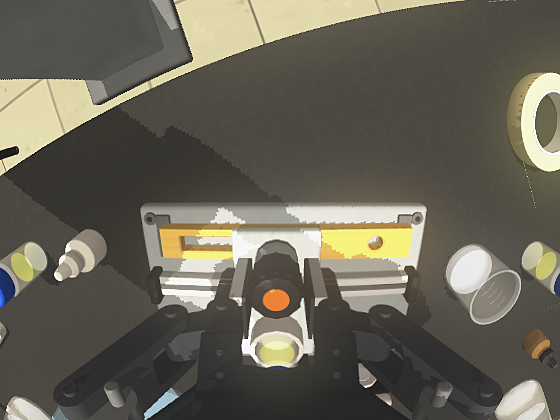

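The wrist view shows the knob's dot at (276,300) with its top at 84.6 mm, so the plunger is home. It would be at 93 mm if it were resting on the strip. The vial is still in its nest at (278,350). I'm opening and backing out.

Call:
{"api": "play_rows", "payload": {"series": [[0,0,0,0,0.6],[0,0,0,0,0.45],[0,0,0,0,0.45],[0,0,-5,0,0.45],[0,0,-15,0,0.45]]}}

```text
time_s: 11.25
tcp_pos: [0.4569, 0.3544, 0.0826]
tool_rot: [-0.001, 0.16, 0.987, -0.001]
wrist_force: [-0.7, 0.2, 0.1]
finger_gap: 0.0467
grip_force: 0.0
```

Call:
{"api": "play_rows", "payload": {"series": [[0,0,-25,0,0.45],[0,0,-30,0,0.45],[0,0,-30,0,0.45],[0,0,-20,0,0.45],[0,0,0,0,0.45]]}}

```text
time_s: 11.88
tcp_pos: [0.4581, 0.3551, 0.1904]
tool_rot: [0.002, 0.16, 0.987, 0.001]
wrist_force: [0.2, -0.1, -0.3]
finger_gap: 0.0471
grip_force: 0.0
```

```bash
python3 -c "
from h import *
s=env.observe();print(s['tcp_pos'],s['wrist_force'],s['time_s'])
w=cam('wrist');save(w,'w4.png')
im=w['image'].astype(int)
m=(im[...,0]>im[...,2]+90)&(im[...,1]<im[...,0]-60);m[:150]=0;m[:,:220]=0;m[:,340:]=0;m[320:]=0
v,u=np.nonzero(m);print(len(u),u.mean(),v.mean(),v.min(),v.max())
print(np.median([pt(w,a,b,True) for a,b in zip(u,v)],0))
"
```

```text
[0.45808969 0.35514571 0.19037756] [ 0.18457629 -0.07586932 -0.28693385] 11.875
169 275.8343195266272 206.4023668639053 200 213
[0.45736428 0.35402856 0.08443073]
```

View pics/w4.png

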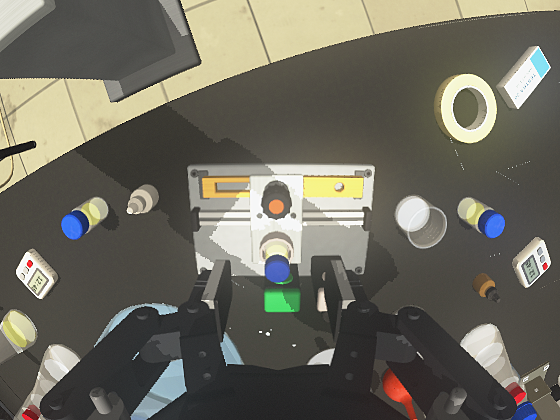

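The knob (276,206) is down with its top at 84.4 mm. The vial (277,265) stands upright in front of the green head (282,295). The gripper is clear and the bystanders look untouched.

```bash
python3 -c "
from bench import env
print(env.hand_in())"
```

```text
the job is handed in; nothing more can be done
None
```

The job is handed in: the carriage is at the green head with the plunger home (knob top measured at 84.4 mm), the blue-capped vial is upright in its nest, and the gripper is clear; the hand-in returned no verdict.

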